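Set out the height standards on the gauge rail

ROBOT

A 7-joint arm with a two-finger parallel gripper is mounted at the origin on the work surface; the furniture and walls round the work are solid. World frame = base frame: x ahead of the robot, y to its left, z up, the work surface at z = 0. Lengths are in m, angles in rad, forces in N, time in s.
With the tool pointing down it reaches from about 0.4 to 0.875 m from the base axis. Payload 19.3 kg.
Tool frame: the origin (TCP) lies at the very end of the fingers, on their centre line; the grasp point (between the pads) lies 19 mm behind it; z points along the fingers, y is the line along which they close (so a half turn about z gives the same grasp; the last joint's range is limited). The gripper opens to 85 mm and grips with 20 to 120 N. Pads are 22 mm wide; open, the fingers measure 114 mm over their backs; the gripper's body (76 mm by 85 mm) begins 54 mm behind the grasp point. The pads swing forward as they close: fully open they stand 13 mm farther back than shut.
Start: joints at [1.065, 0.521, -0.036, 1.599, 0.021, 1.021, -0.113], TCP at [0.264, -0.567, 0.231] pointing down, gripper open.
Joint ranges: [-2.91, 2.91], [-0.3, 2.13], [-1.5, 1.42], [0.17, 2.43], [-1.26, 4.41], [0.16, 1.93], [-2.52, 2.52]. Speed limits (rad/s): [1.89, 1.89, 2.39, 2.39, 3.01, 3.01, 3.01].

INTERFACE

Orientations are given as [roll, pitch, yaw] about the fixed x, y, z axes, in that order (R = Rz(yaw) Ry(pitch) Rx(roll)).
In Python, from workcell import monitor, optics, job_done gives the robot as it stands.
- The arm moves only by the shell command python3 -m handwheel 'ROWS' [FORCE]. ROWS is JSON, a list of rows, each an object of numbers: "dx", "dy", "dz": the shift along the tool's x, y, z in cm; "wx", "wy", "wz": the turn, a rotation vector about the tool's x, y, z in rad; "claw": the opening in per cent of the stroke, from 0 (shut) to 100 (fully open). A call has 1 to 8 rows; each row shifts and turns the commanded pose from where the row before left it, along the tool's axes as they then stand; what a row does not reach is not made up. A row lasts 1/8 s, in which the tool goes at most 62.5 mm and 10.7 degrees, less where a joint would pass 70% of its speed; a pose out of reach is approached as far as the arm can. A call with a gripper value outside its range is refused whole. The fingers move at their own pace and stop on an object; FORCE is the grip in N (left out, the last holds). Time passes only in rows, so rows that do not move let the fingers close. It gives the time, the measured TCP pose, the force, the opening and the grip force at its end, in the units of the state.
- monitor.observe(): the state, without advancing time (a new reading comes with each control period).
- optics.grab_frame(name): name is "side" or "top" or "wrist"; returns a dict with "frame" (400x640x3 uint8, blue, green, red), "fovy" (degrees; the focal length in pixels is half the picture's height over the tangent of half this angle, whatever the lens; pixels are square), "cx", "cy" (the principal point, pixels), "R" (3x3) and "t" (3): a world point X has camera coordinates R X + t. Camera axes: x right, y down, z forward; pixel columns grow to the right and rows downward; lengths in m; the calibration is good to about 2 mm. A picture is of the moment at which its call begins. There is no depth.
- job_done(): hands the job in; it is judged then, once.
Trained networks look in the newest picture that a camera, given by its name, has taken for a name from the list of things; names that differ only in an ending like _2 or _b are one class to them, and where a whole thing is asked for, a point or a joint stands for the part that bears it (a point fixed in the world has none). Each returns a list of dicts, best first, with "p" (0 to 1); they miss things now and then, are a little off and sometimes report something else, mostly with a low value. They report only what shows in the picture. A call takes as long as a camera call.
- optics.masks_of(name, camera): "region" (400x640 bool, what is visible of it) and "rect" ([left, top, width, height] in pixels, round what is visible of it).
The state is a dict: "clock": time; "qpos": joint angles; "qd": joint speeds; "joint_efforts": joint torques, N m; "position": TCP position; "tool_rot": TCP orientation; "force": force on the tool from outside, world axes, zero at the start; "moment": the same for the moment, N m; "grip_width": finger opening in m; "finger_force": force on a finger pad.
Only numpy, scipy, OpenCV 4.12 (cv2) and the standard library are available. Lean on these libraries where they do the work, as an engineer would, in place of code of your own. Each camera call takes 0.05 s, during which the arm holds its last target. There are 200 camera calls.

TASK

Set the four loose steel height standards upright on the round rubber pads of the gauge rail, one centred on each pad, in order of height: the tallest on the pad next to the ball-topped post, then each next shorter one, the shortest at the far end. Go by height, not by thickness, and knock none of them over.

Things in the scene. Friction and masses are not known exactly. Their poses are not given: they have to be found in the camera images.
- standard_a: Loose turned dark steel height standard, a plain upright cylinder 36 mm in diameter and 30 mm tall (short and wide). Stands loose on the bench; origin at the centre of its underside, z up along its axis.
- standard_b: Loose turned dark steel height standard, a plain upright cylinder 26 mm in diameter and 45 mm tall (slim). Stands loose on the bench; origin at the centre of its underside, z up along its axis.
- standard_c: Loose turned dark steel height standard, a plain upright cylinder 40 mm in diameter and 60 mm tall (the widest). Stands loose on the bench; origin at the centre of its underside, z up along its axis.
- standard_d: Loose turned dark steel height standard, a plain upright cylinder 30 mm in diameter and 75 mm tall (tall and slim). Stands loose on the bench; origin at the centre of its underside, z up along its axis.
- pad_1: Round black rubber pad, 52 mm across, one of four equal pads fixed in a straight row at 70 mm spacing on the gauge rail, an aluminium bar 390 x 68 mm that is fixed on the bench. Origin at the centre of the pad's flat upper face, 15 mm above the bench (3 mm above the bar); z up, y along the row (the pads are numbered along +y).
- pad_2: Round black rubber pad, 52 mm across, one of four equal pads fixed in a straight row at 70 mm spacing on the gauge rail, an aluminium bar 390 x 68 mm that is fixed on the bench. Origin at the centre of the pad's flat upper face, 15 mm above the bench (3 mm above the bar); z up, y along the row (the pads are numbered along +y).
- pad_3: Round black rubber pad, 52 mm across, one of four equal pads fixed in a straight row at 70 mm spacing on the gauge rail, an aluminium bar 390 x 68 mm that is fixed on the bench. Origin at the centre of the pad's flat upper face, 15 mm above the bench (3 mm above the bar); z up, y along the row (the pads are numbered along +y).
- pad_4: Round black rubber pad, 52 mm across, one of four equal pads fixed in a straight row at 70 mm spacing on the gauge rail, an aluminium bar 390 x 68 mm that is fixed on the bench. Origin at the centre of the pad's flat upper face, 15 mm above the bench (3 mm above the bar); z up, y along the row (the pads are numbered along +y).
- end_post: Short upright post with a black ball on top, 48 mm high over the bar, ball 22 mm across; fixed on one end of the gauge rail, 65 mm past the centre of the last pad there, in line with the pads (the other end has only a low flat bar, 6 mm high). Which end it is on varies. Origin at the centre of its foot, on the bar.

How it is judged:
At the end, for the whole second after the job is handed in: Each of the four standards stands upright (within 0.08 rad) and at rest on its own pad, the centre of its underside within 13 mm of the pad's centre, tallest on the pad next to the ball-topped post and descending in height away from it (((horizontal distance between end_post and pad_1 below 0.1 m and distance between standard_d and pad_1 below 0.013 m and distance between standard_c and pad_2 below 0.013 m and distance between standard_b and pad_3 below 0.013 m and distance between standard_a and pad_4 below 0.013 m) or (horizontal distance between end_post and pad_4 below 0.1 m and distance between standard_a and pad_1 below 0.013 m and distance between standard_b and pad_2 below 0.013 m and distance between standard_c and pad_3 below 0.013 m and distance between standard_d and pad_4 below 0.013 m)) and angle between each of standard_a, standard_b, standard_c, standard_d's own z axis and vertical below 0.08 rad and linear speed of each of standard_a, standard_b, standard_c, standard_d below 0.01 m/s and angular speed of each of standard_a, standard_b, standard_c, standard_d below 0.1 rad/s); the robot touches nothing.
It fails at once if a height standard is knocked over (leans more than 0.7 rad) (angle between any of standard_a, standard_b, standard_c, standard_d's own z axis and vertical above 0.7 rad).
It also fails if it takes over 114 s, if anything falls off the work surface, if the arm or the gripper's body presses on something with over 40 N, if the wrist force passes 120 N, or if a joint passes its speed limit or range.

## Working session

There is one attempt and no reset: what is moved stays moved. The work goes in short steps, Python scripts to look and compute and a shell command to move; the robot and the scene stay as the last step left them, time stands still between calls to the robot, and variables do not carry over. Pictures are saved under pics/ and viewed, at most 14 in all, crops included, and the job is handed in when it is done.

```bash
mkdir -p pics
python3 - <<'E'
from workcell import monitor, optics
import cv2, numpy as np
s=monitor.observe(); print({k:np.round(v,3) for k,v in s.items()})
for c in ("top","side"):
    f=optics.grab_frame(c); cv2.imwrite(f"pics/{c}0.png",f["frame"]); print(c,f["fovy"],f["cx"],f["cy"],np.round(f["R"],3).tolist(),np.round(f["t"],3))
    for n in ("standard_a","pad_1","end_post"):
        for m in optics.masks_of(n,c): print(n,round(m["p"],2),np.round(m["rect"]).tolist(),int(m["region"].sum()))
E
```

```text
{'clock': np.float64(0.0), 'qpos': array([ 1.065,  0.522, -0.036,  1.6  ,  0.021,  1.021, -0.113]), 'qd': array([ 0.   , -0.001,  0.002,  0.001,  0.001, -0.001, -0.001]), 'joint_efforts': array([ 1.0000e-03, -9.2710e+01,  1.9810e+00, -3.6993e+01,  1.8000e-02,
        8.0000e-03,  0.0000e+00]), 'position': array([ 0.264, -0.566,  0.231]), 'tool_rot': array([-3.14 ,  0.   ,  0.436]), 'force': array([-0.617, -0.509,  0.278]), 'moment': array([-0.031,  0.027,  0.015]), 'finger_force': np.float64(0.0), 'grip_width': np.float64(0.086)}
top 43.423111158251764 322.7948787419387 200.99109878505138 [[0.003, -1.0, -0.025], [-0.99, 0.001, -0.141], [0.141, 0.025, -0.99]] [0.075 0.559 1.055]
standard_a 0.82 [272.0, 240.0, 24.0, 16.0] 314
standard_a 0.72 [353.0, 229.0, 13.0, 16.0] 188
standard_a 0.65 [445.0, 244.0, 20.0, 17.0] 269
standard_a 0.63 [198.0, 242.0, 15.0, 13.0] 169
pad_1 0.88 [349.0, 165.0, 25.0, 25.0] 465
pad_1 0.83 [282.0, 164.0, 28.0, 24.0] 448
pad_1 0.73 [380.0, 164.0, 26.0, 26.0] 464
pad_1 0.71 [315.0, 166.0, 23.0, 21.0] 433
side 52.50350207578499 319.1823313435222 195.62468100403174 [[-1.0, 0.019, -0.007], [0.015, 0.52, -0.854], [-0.013, -0.854, -0.52]] [ 0.545 -0.012  0.953]
standard_a 0.94 [357.0, 208.0, 21.0, 35.0] 668
standard_a 0.6 [345.0, 147.0, 15.0, 12.0] 161
standard_a 0.58 [368.0, 272.0, 21.0, 31.0] 464
standard_a 0.58 [341.0, 165.0, 18.0, 31.0] 434
pad_1 0.64 [274.0, 195.0, 27.0, 17.0] 271
pad_1 0.61 [275.0, 215.0, 25.0, 14.0] 215
pad_1 0.57 [279.0, 181.0, 22.0, 17.0] 225
end_post 0.71 [276.0, 223.0, 10.0, 25.0] 187
```

View pics/top0.png

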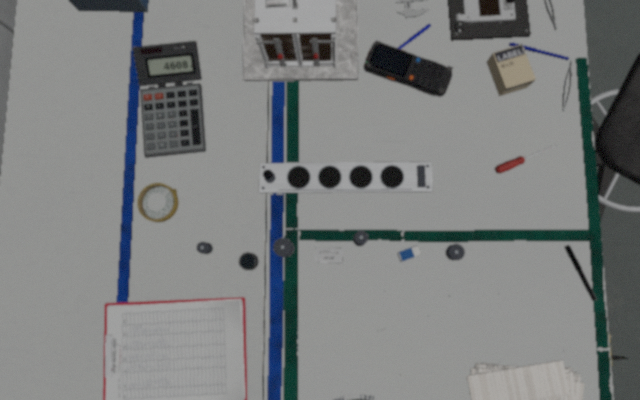

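View pics/side0.png

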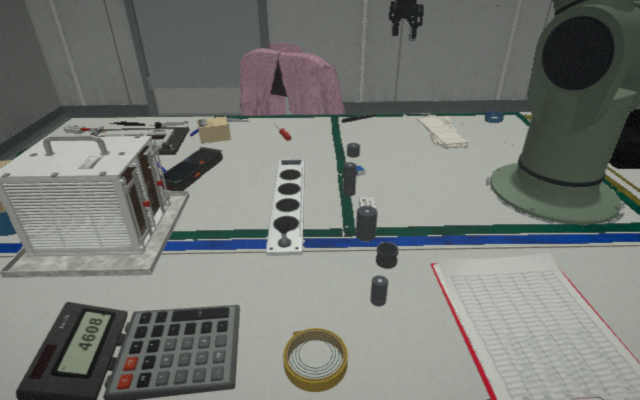

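Top: post at (268,175), the left end of the rail (+y, next to pad_4). Standards at (205,248) = b, (284,247) = c, (360,238) = d and (455,252) = a; (249,261) is a decoy cup. The side view agrees: b (379,290), cup (387,255), c (367,224), d (349,180), a (353,150).

```bash
cat > h.py <<'E'
from workcell import monitor, optics
import cv2, numpy as np
from scipy.optimize import least_squares
D=dict(a=(.018,.030),b=(.013,.045),c=(.020,.060),d=(.015,.075))
def proj(f,X):
    c=np.asarray(X)@np.asarray(f["R"]).T+f["t"]; k=200/np.tan(np.radians(f["fovy"])/2)
    return c[:,:2]/c[:,2:]*k+[f["cx"],f["cy"]]
th=np.linspace(0,2*np.pi,60)[:-1]
def cyl(f,x,y,r,h,z0=0):
    P=np.concatenate([np.c_[x+r*np.cos(th),y+r*np.sin(th),0*th+z] for z in (z0,z0+h)])
    hull=cv2.convexHull(proj(f,P).astype(np.float32)); return hull
def cen(c):
    m=cv2.moments(c); return np.array([m["m10"]/m["m00"],m["m01"]/m["m00"]])
def mcen(m): v,u=np.nonzero(m["region"]); return np.array([u.mean(),v.mean()])
def fit(obs,r,h,x0,z0=0):  # obs: list of (frame, centroid)
    s=least_squares(lambda p:np.concatenate([cen(cyl(f,*p,r,h,z0))-c for f,c in obs]),x0)
    return s.x,np.round(s.fun,1)
E
cat > meas.py <<'E'
from h import *
F={c:optics.grab_frame(c) for c in("top","side")}
M={c:optics.masks_of("standard_a",c) for c in F}
guess=dict(a=[(455,252),(353,150)],b=[(205,248),(379,290)],c=[(284,247),(367,224)],d=[(360,238),(349,180)])
def near(c,g):
    l=[(np.hypot(*(mcen(m)-g)),mcen(m),int(m["region"].sum())) for m in M[c]]; l=[x for x in l if x[0]<10]; return l[0] if l else None
for k in D:
    o=[]; ar=[]
    for c,g in zip(F,guess[k]):
        n=near(c,g)
        if n: o.append((F[c],n[1])); ar.append(n[2])
    p,e=fit(o,*D[k],[.55,0]); print(k,np.round(p,4),e,ar,[round(cv2.contourArea(cyl(f,*p,*D[k]))) for f,_ in o])
    for i in range(len(o)): print('   single',np.round(fit(o[i:i+1],*D[k],[.55,0])[0],4))
ms=sorted([mcen(m) for m in optics.masks_of("pad_1","top")[:4]],key=lambda v:-v[0])
P=np.array([fit([(F["top"],m)],.026,.0001,[.7,0],.015)[0] for m in ms]); print("pads top",np.round(P,4).tolist())
d=(P[3]-P[0]);d/=np.hypot(*d); c=P.mean(0); print("fit",[np.round(c+d*.07*(i-1.5),4).tolist() for i in range(4)],"yaw",np.arctan2(-d[0],d[1]))
for m in optics.masks_of("pad_1","side"): print("side pad",np.round(fit([(F["side"],mcen(m))],.026,.0001,[.7,0],.015)[0],4),m["p"])
E
python3 meas.py
```

```text
a [ 0.45  -0.211] [ 0.1  0.7 -0.9  0.2] [228, 158] [269, 186]
   single [ 0.4516 -0.2108]
   single [ 0.4475 -0.212 ]
b [0.4573 0.3371] [-0.2  0.7 -0.5 -0. ] [179, 445] [173, 492]
   single [0.4588 0.3367]
   single [0.4565 0.3372]
c [0.4568 0.1625] [-0.5  0.8 -0.7 -0.4] [302, 676] [324, 709]
   single [0.4587 0.1613]
   single [0.4556 0.164 ]
d [ 0.4765 -0.0047] [-0.2  0.6 -0.6 -0.3] [166, 425] [192, 440]
   single [ 0.4778 -0.0051]
   single [ 0.4753 -0.0034]
pads top [[0.6194, -0.0771], [0.6184, -0.0071], [0.6187, 0.0621], [0.6175, 0.1328]]
fit [[0.6195, -0.0773], [0.6188, -0.0073], [0.6182, 0.0627], [0.6176, 0.1327]] yaw 0.009177440650812389
side pad [ 0.6158 -0.0021] 0.77
side pad [0.6129 0.1326] 0.72
side pad [ 0.6157 -0.0728] 0.57
side pad [0.6141 0.0669] 0.51
```

```bash
python3 -m handwheel '[{"wz":-0.162},{"wz":-0.162},{"wz":-0.162},{"wz":-0.162},{"wz":-0.162},{"wz":-0.162},{"wz":-0.162},{"wz":0}]'
```

```text
schema error: expected keys dx, dy, dz, wx, wy, wz, claw
```

```bash
python3 -m handwheel '[{"dx":0,"dy":0,"dz":0,"wx":0,"wy":0,"wz":-0.162,"claw":100},{"dx":0,"dy":0,"dz":0,"wx":0,"wy":0,"wz":-0.162,"claw":100},{"dx":0,"dy":0,"dz":0,"wx":0,"wy":0,"wz":-0.162,"claw":100},{"dx":0,"dy":0,"dz":0,"wx":0,"wy":0,"wz":-0.162,"claw":100},{"dx":0,"dy":0,"dz":0,"wx":0,"wy":0,"wz":-0.162,"claw":100},{"dx":0,"dy":0,"dz":0,"wx":0,"wy":0,"wz":-0.162,"claw":100},{"dx":0,"dy":0,"dz":0,"wx":0,"wy":0,"wz":-0.162,"claw":100},{"dx":0,"dy":0,"dz":0,"wx":0,"wy":0,"wz":0,"claw":100}]' 50
```

```text
clock: 1.7
position: [0.2636, -0.5667, 0.2312]
tool_rot: [3.141, -0.0, 1.569]
force: [0.7, -0.7, 0.1]
grip_width: 0.0853
finger_force: 0.0
```

```bash
python3 -m handwheel '[{"dx":5.07,"dy":2.64,"dz":0,"wx":0,"wy":0,"wz":0,"claw":100},{"dx":5.07,"dy":2.64,"dz":0,"wx":0,"wy":0,"wz":0,"claw":100},{"dx":5.07,"dy":2.64,"dz":0,"wx":0,"wy":0,"wz":0,"claw":100},{"dx":5.07,"dy":2.64,"dz":0,"wx":0,"wy":0,"wz":0,"claw":100},{"dx":5.07,"dy":2.64,"dz":0,"wx":0,"wy":0,"wz":0,"claw":100},{"dx":5.07,"dy":2.64,"dz":0,"wx":0,"wy":0,"wz":0,"claw":100},{"dx":5.07,"dy":2.64,"dz":0,"wx":0,"wy":0,"wz":0,"claw":100},{"dx":0,"dy":0,"dz":0,"wx":0,"wy":0,"wz":0,"claw":100}]'
python3 - <<'E'
from h import *
s=monitor.observe(); print(np.round(s["position"],4),np.round(s["qpos"],2))
f=optics.grab_frame("wrist"); cv2.imwrite("pics/w1.png",f["frame"]); print(f["fovy"],np.round(f["R"],3).tolist(),np.round(f["t"],3))
for m in optics.masks_of("standard_a","wrist"):
    print(m["p"],m["rect"],np.round(fit([(f,mcen(m))],*D["a"],[.45,-.21])[0],4))
E
```

```text
clock: 2.7
position: [0.4509, -0.2079, 0.2316]
tool_rot: [3.14, -0.001, 1.571]
force: [-0.1, -1.0, 0.1]
grip_width: 0.0856
finger_force: 0.0
[ 0.4509 -0.2079  0.2316] [ 0.67  0.34 -0.45  1.91  0.18  0.92  0.13]
58.85331455332058 [[1.0, 0.0, -0.0], [0.0, -0.952, 0.306], [-0.0, -0.306, -0.952]] [-0.45  -0.237  0.317]
0.67 [301.6, 153.2, 35.8, 38.1] [ 0.4476 -0.2119]
```

View pics/w1.png

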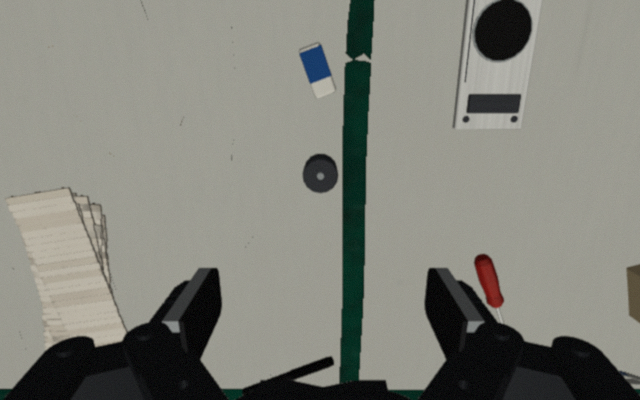

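The picture shows standard_a at (320,173). The wrist fix agrees with the top and side fix to 2 mm. The open fingertips (220/427,270) stand about 14 mm above the TCP, so the TCP is the shut tip position.

```bash
python3 -m handwheel '[{"dx":-0.36,"dy":-0.24,"dz":4.2,"wx":0,"wy":0,"wz":0,"claw":100},{"dx":0,"dy":0,"dz":4.2,"wx":0,"wy":0,"wz":0,"claw":100},{"dx":0,"dy":0,"dz":4.2,"wx":0,"wy":0,"wz":0,"claw":100},{"dx":0,"dy":0,"dz":4.2,"wx":0,"wy":0,"wz":0,"claw":100},{"dx":0,"dy":0,"dz":4.0,"wx":0,"wy":0,"wz":0,"claw":100},{"dx":0,"dy":0,"dz":2.0,"wx":0,"wy":0,"wz":0,"claw":100},{"dx":0,"dy":0,"dz":0,"wx":0,"wy":0,"wz":0,"claw":100},{"dx":0,"dy":0,"dz":0,"wx":0,"wy":0,"wz":0,"claw":100}]'
```

```text
clock: 3.8
position: [0.4467, -0.2164, 0.0041]
tool_rot: [3.141, 0.001, 1.568]
force: [0.7, -0.3, -0.2]
grip_width: 0.0855
finger_force: 0.0
```

```bash
python3 -m handwheel '[{"dx":0.45,"dy":0.15,"dz":0,"wx":0,"wy":0,"wz":0,"claw":100},{"dx":0,"dy":0,"dz":0,"wx":0,"wy":0,"wz":0,"claw":60},{"dx":0,"dy":0,"dz":0,"wx":0,"wy":0,"wz":0,"claw":45},{"dx":0,"dy":0,"dz":0,"wx":0,"wy":0,"wz":0,"claw":30},{"dx":0,"dy":0,"dz":0,"wx":0,"wy":0,"wz":0,"claw":20},{"dx":0,"dy":0,"dz":0,"wx":0,"wy":0,"wz":0,"claw":0},{"dx":0,"dy":0,"dz":0,"wx":0,"wy":0,"wz":0,"claw":0},{"dx":0,"dy":0,"dz":0,"wx":0,"wy":0,"wz":0,"claw":0}]' 50
```

```text
clock: 4.8
position: [0.4482, -0.2111, 0.0037]
tool_rot: [3.141, 0.0, 1.57]
force: [-1.9, 1.2, 9.8]
grip_width: 0.0347
finger_force: 48.8
```

```bash
python3 -m handwheel '[{"dx":0,"dy":0,"dz":-2,"wx":0,"wy":0,"wz":0,"claw":0},{"dx":0,"dy":0,"dz":-4,"wx":0,"wy":0,"wz":0,"claw":0},{"dx":3.4,"dy":4.2,"dz":0,"wx":0,"wy":0,"wz":0,"claw":0},{"dx":3.4,"dy":4.2,"dz":0,"wx":0,"wy":0,"wz":0,"claw":0},{"dx":3.4,"dy":4.2,"dz":0,"wx":0,"wy":0,"wz":0,"claw":0},{"dx":3.4,"dy":4.2,"dz":0,"wx":0,"wy":0,"wz":0,"claw":0},{"dx":0,"dy":0,"dz":0,"wx":0,"wy":0,"wz":0,"claw":0},{"dx":0,"dy":0,"dz":0,"wx":0,"wy":0,"wz":0,"claw":0}]'
cat > chk.py <<'E'
import sys
from h import *
k=sys.argv[1]; z=float(sys.argv[2]); s=monitor.observe(); p=s["position"]; print(np.round(p,4),round(s["grip_width"],4))
for c in ("side","top","wrist"):
    f=optics.grab_frame(c); cv2.imwrite(f"pics/{c}_{k}_{int(s['clock']*10)}.png",f["frame"])
    for m in optics.masks_of("standard_a",c):
        q,_=fit([(f,mcen(m))],*D[k],list(p[:2]),z)
        if np.hypot(*(q-p[:2]))<.04: print(c,round(m["p"],2),np.round(q,4),int(m["region"].sum()),round(cv2.contourArea(cyl(f,*q,*D[k],z))))
    for m in optics.masks_of("pad_1",c): print("  pad",round(m["p"],2),np.round(fit([(f,mcen(m))],.026,.0001,list(p[:2]),.015)[0],4))
E
python3 chk.py a 0.06
```

```text
clock: 5.8
position: [0.6156, -0.0754, 0.0628]
tool_rot: [-3.14, 0.0, 1.57]
force: [-0.4, -0.3, -1.6]
grip_width: 0.0344
finger_force: 50.6
[ 0.6156 -0.0754  0.0628] 0.0344
side 0.56 [ 0.6145 -0.0708] 215 250
  pad 0.85 [0.616  0.0674]
  pad 0.81 [ 0.6149 -0.0029]
  pad 0.73 [ 0.6166 -0.0724]
  pad 0.94 [ 0.6184 -0.0075]
  pad 0.82 [0.6191 0.0631]
  pad 0.74 [0.6175 0.132 ]
  pad 0.43 [0.6208 0.1995]
wrist 0.92 [ 0.6155 -0.0761] 8088 8496
  pad 0.95 [ 0.6166 -0.0075]
  pad 0.73 [ 0.6172 -0.0699]
```

```bash
python3 -m handwheel '[{"dx":-0.05,"dy":0.13,"dz":2.5,"wx":0,"wy":0,"wz":0,"claw":0},{"dx":0,"dy":0,"dz":1.5,"wx":0,"wy":0,"wz":0,"claw":0},{"dx":0,"dy":0,"dz":0.2,"wx":0,"wy":0,"wz":0,"claw":0},{"dx":0,"dy":0,"dz":0.1,"wx":0,"wy":0,"wz":0,"claw":0},{"dx":0,"dy":0,"dz":0,"wx":0,"wy":0,"wz":0,"claw":0}]'
```

```text
clock: 6.88
position: [0.6179, -0.0757, 0.0209]
tool_rot: [3.141, 0.0, 1.57]
force: [-0.5, 0.0, -1.9]
grip_width: 0.0344
finger_force: 50.6
```

```bash
python3 -m handwheel '[{"dx":0,"dy":0,"dz":0.1,"wx":0,"wy":0,"wz":0,"claw":0},{"dx":0,"dy":0,"dz":0.1,"wx":0,"wy":0,"wz":0,"claw":0},{"dx":0,"dy":0,"dz":0,"wx":0,"wy":0,"wz":0,"claw":0},{"dx":0,"dy":0,"dz":0,"wx":0,"wy":0,"wz":0,"claw":0}]'
```

```text
clock: 7.38
position: [0.6177, -0.0757, 0.0187]
tool_rot: [3.141, 0.0, 1.57]
force: [-2.8, 0.3, 5.8]
grip_width: 0.0345
finger_force: 51.5
```

```bash
python3 -m handwheel '[{"dx":0,"dy":0,"dz":0,"wx":0,"wy":0,"wz":0,"claw":50},{"dx":0,"dy":0,"dz":0,"wx":0,"wy":0,"wz":0,"claw":70},{"dx":0,"dy":0,"dz":0,"wx":0,"wy":0,"wz":0,"claw":100},{"dx":0,"dy":0,"dz":0,"wx":0,"wy":0,"wz":0,"claw":100},{"dx":0,"dy":0,"dz":-2.5,"wx":0,"wy":0,"wz":0,"claw":100},{"dx":0,"dy":0,"dz":-5,"wx":0,"wy":0,"wz":0,"claw":100},{"dx":0,"dy":0,"dz":-5,"wx":0,"wy":0,"wz":0,"claw":100},{"dx":0,"dy":0,"dz":0,"wx":0,"wy":0,"wz":0,"claw":100}]'
python3 chk.py a 0.015
```

```text
clock: 8.38
position: [0.6194, -0.0758, 0.1472]
tool_rot: [3.136, 0.001, 1.569]
force: [-0.0, 0.3, -0.7]
grip_width: 0.0854
finger_force: 0.0
[ 0.6194 -0.0758  0.1472] 0.0854
side 0.5 [ 0.6174 -0.0754] 181 239
  pad 0.71 [0.612  0.1322]
  pad 0.48 [0.6144 0.0674]
  pad 0.47 [ 0.6153 -0.    ]
top 0.69 [ 0.6188 -0.0703] 169 253
  pad 0.84 [0.6182 0.1324]
  pad 0.79 [ 0.6179 -0.0066]
  pad 0.67 [0.6186 0.0624]
wrist 0.58 [ 0.6169 -0.0765] 2182 2302
  pad 0.89 [ 0.6164 -0.0077]
  pad 0.76 [ 0.6163 -0.0682]
  pad 0.6 [0.6162 0.049 ]
```

```bash
python3 -m handwheel '[{"dx":1.78,"dy":-3.55,"dz":0,"wx":0,"wy":0,"wz":0,"claw":100},{"dx":1.78,"dy":-3.55,"dz":0,"wx":0,"wy":0,"wz":0,"claw":100},{"dx":1.78,"dy":-3.55,"dz":0,"wx":0,"wy":0,"wz":0,"claw":100},{"dx":1.78,"dy":-3.55,"dz":0,"wx":0,"wy":0,"wz":0,"claw":100},{"dx":0,"dy":0,"dz":0,"wx":0,"wy":0,"wz":0,"claw":100},{"dx":0,"dy":0,"dz":0,"wx":0,"wy":0,"wz":0,"claw":100}]'
python3 chk.py d 0
```

```text
clock: 9.57
position: [0.4762, -0.0045, 0.1434]
tool_rot: [3.141, 0.0, 1.57]
force: [0.1, -0.1, 0.6]
grip_width: 0.0855
finger_force: 0.0
[ 0.4762 -0.0045  0.1434] 0.0855
side 0.78 [ 0.4758 -0.0028] 420 441
  pad 0.71 [0.6151 0.067 ]
  pad 0.57 [6.159e-01 1.000e-04]
  pad 0.56 [0.6134 0.1318]
  pad 0.41 [ 0.6083 -0.0614]
  pad 0.94 [0.6182 0.1327]
  pad 0.69 [0.6189 0.0623]
  pad 0.67 [ 0.626  -0.0047]
wrist 0.76 [ 0.476  -0.0044] 2434 2637
  pad 0.78 [0.6152 0.0624]
  pad 0.69 [ 0.615  -0.0071]
  pad 0.64 [ 0.6105 -0.0639]
```

Perfectly over d. Descend 10.8 cm, then close.

```bash
python3 -m handwheel '[{"dx":0,"dy":0,"dz":4,"wx":0,"wy":0,"wz":0,"claw":100},{"dx":0,"dy":0,"dz":4,"wx":0,"wy":0,"wz":0,"claw":100},{"dx":0,"dy":0,"dz":2.8,"wx":0,"wy":0,"wz":0,"claw":100},{"dx":0,"dy":0,"dz":0,"wx":0,"wy":0,"wz":0,"claw":100},{"dx":0,"dy":0,"dz":0,"wx":0,"wy":0,"wz":0,"claw":100}]'
python3 -m handwheel '[{"dx":0,"dy":0,"dz":0,"wx":0,"wy":0,"wz":0,"claw":60},{"dx":0,"dy":0,"dz":0,"wx":0,"wy":0,"wz":0,"claw":50},{"dx":0,"dy":0,"dz":0,"wx":0,"wy":0,"wz":0,"claw":40},{"dx":0,"dy":0,"dz":0,"wx":0,"wy":0,"wz":0,"claw":30},{"dx":0,"dy":0,"dz":0,"wx":0,"wy":0,"wz":0,"claw":20},{"dx":0,"dy":0,"dz":0,"wx":0,"wy":0,"wz":0,"claw":0},{"dx":0,"dy":0,"dz":0,"wx":0,"wy":0,"wz":0,"claw":0},{"dx":0,"dy":0,"dz":0,"wx":0,"wy":0,"wz":0,"claw":0}]' 50
```

```text
clock: 10.65
position: [0.4761, -0.0042, 0.0362]
tool_rot: [3.141, -0.0, 1.57]
force: [0.5, 0.7, 0.8]
grip_width: 0.0857
finger_force: 0.0
clock: 11.65
position: [0.4759, -0.0043, 0.0356]
tool_rot: [3.141, 0.0, 1.57]
force: [-0.3, -0.3, 8.6]
grip_width: 0.029
finger_force: 48.5
```

```bash
python3 -m handwheel '[{"dx":0,"dy":0,"dz":-2,"wx":0,"wy":0,"wz":0,"claw":0},{"dx":0,"dy":0,"dz":-4,"wx":0,"wy":0,"wz":0,"claw":0},{"dx":3.4,"dy":3.5,"dz":0,"wx":0,"wy":0,"wz":0,"claw":0},{"dx":3.4,"dy":3.5,"dz":0,"wx":0,"wy":0,"wz":0,"claw":0},{"dx":3.4,"dy":3.5,"dz":0,"wx":0,"wy":0,"wz":0,"claw":0},{"dx":3.4,"dy":3.5,"dz":0,"wx":0,"wy":0,"wz":0,"claw":0},{"dx":0,"dy":0,"dz":0,"wx":0,"wy":0,"wz":0,"claw":0},{"dx":0,"dy":0,"dz":0,"wx":0,"wy":0,"wz":0,"claw":0}]'
python3 chk.py d 0.06
```

```text
clock: 12.65
position: [0.615, 0.1311, 0.0947]
tool_rot: [-3.14, 0.001, 1.57]
force: [-0.2, -1.3, -3.6]
grip_width: 0.0286
finger_force: 50.2
[0.615  0.1311 0.0947] 0.0286
side 0.81 [0.614  0.1345] 568 625
  pad 0.66 [0.609  0.0751]
  pad 0.5 [0.613  0.1324]
  pad 0.42 [0.5967 0.0051]
  pad 0.51 [ 0.6167 -0.0831]
wrist 0.72 [0.6153 0.1316] 9512 9886
  pad 0.56 [0.6163 0.1386]
```

```bash
python3 -m handwheel '[{"dx":0.1,"dy":0.1,"dz":2.5,"wx":0,"wy":0,"wz":0,"claw":0},{"dx":0,"dy":0,"dz":1.4,"wx":0,"wy":0,"wz":0,"claw":0},{"dx":0,"dy":0,"dz":0.2,"wx":0,"wy":0,"wz":0,"claw":0},{"dx":0,"dy":0,"dz":0.1,"wx":0,"wy":0,"wz":0,"claw":0},{"dx":0,"dy":0,"dz":0.1,"wx":0,"wy":0,"wz":0,"claw":0},{"dx":0,"dy":0,"dz":0,"wx":0,"wy":0,"wz":0,"claw":0},{"dx":0,"dy":0,"dz":0,"wx":0,"wy":0,"wz":0,"claw":0}]'
```

```text
clock: 13.98
position: [0.6168, 0.1325, 0.0526]
tool_rot: [3.141, -0.0, 1.57]
force: [-0.7, -0.4, -2.9]
grip_width: 0.0288
finger_force: 50.3
```

```bash
python3 -m handwheel '[{"dx":0,"dy":0,"dz":0.1,"wx":0,"wy":0,"wz":0,"claw":0},{"dx":0,"dy":0,"dz":0.1,"wx":0,"wy":0,"wz":0,"claw":0},{"dx":0,"dy":0,"dz":0,"wx":0,"wy":0,"wz":0,"claw":0},{"dx":0,"dy":0,"dz":0,"wx":0,"wy":0,"wz":0,"claw":0}]'
```

```text
clock: 14.48
position: [0.6169, 0.1326, 0.0507]
tool_rot: [3.141, 0.0, 1.57]
force: [-2.1, -1.2, 5.4]
grip_width: 0.0289
finger_force: 50.9
```

```bash
python3 -m handwheel '[{"dx":0,"dy":0,"dz":0,"wx":0,"wy":0,"wz":0,"claw":45},{"dx":0,"dy":0,"dz":0,"wx":0,"wy":0,"wz":0,"claw":60},{"dx":0,"dy":0,"dz":0,"wx":0,"wy":0,"wz":0,"claw":80},{"dx":0,"dy":0,"dz":0,"wx":0,"wy":0,"wz":0,"claw":100},{"dx":0,"dy":0,"dz":0,"wx":0,"wy":0,"wz":0,"claw":100},{"dx":0,"dy":0,"dz":-2,"wx":0,"wy":0,"wz":0,"claw":100},{"dx":0,"dy":0,"dz":-4,"wx":0,"wy":0,"wz":0,"claw":100},{"dx":0,"dy":0,"dz":-4,"wx":0,"wy":0,"wz":0,"claw":100}]'
python3 -m handwheel '[{"dx":0.75,"dy":-4,"dz":0,"wx":0,"wy":0,"wz":0,"claw":100},{"dx":0.75,"dy":-4,"dz":0,"wx":0,"wy":0,"wz":0,"claw":100},{"dx":0.75,"dy":-4,"dz":0,"wx":0,"wy":0,"wz":0,"claw":100},{"dx":0.75,"dy":-4,"dz":0,"wx":0,"wy":0,"wz":0,"claw":100},{"dx":0,"dy":0,"dz":0,"wx":0,"wy":0,"wz":0,"claw":100},{"dx":0,"dy":0,"dz":0,"wx":0,"wy":0,"wz":0,"claw":100}]'
python3 chk.py c 0
```

```text
clock: 15.48
position: [0.6167, 0.1327, 0.1528]
tool_rot: [3.141, -0.0, 1.57]
force: [0.4, 0.8, 0.7]
grip_width: 0.0856
finger_force: 0.0
clock: 16.23
position: [0.4575, 0.1628, 0.1513]
tool_rot: [3.14, -0.0, 1.57]
force: [1.0, 0.4, -0.3]
grip_width: 0.0852
finger_force: 0.0
[0.4575 0.1628 0.1513] 0.0852
side 0.71 [0.4563 0.163 ] 683 710
  pad 0.57 [0.6112 0.1394]
  pad 0.54 [0.598  0.0626]
  pad 0.47 [ 0.6147 -0.0626]
  pad 0.43 [ 0.6097 -0.0078]
  pad 0.76 [ 0.6187 -0.0077]
  pad 0.6 [ 0.612  -0.0716]
  pad 0.6 [0.6111 0.1294]
wrist 0.58 [0.4565 0.1619] 3167 3269
  pad 0.84 [0.6082 0.1378]
  pad 0.66 [0.6175 0.0664]
```

```bash
python3 -m handwheel '[{"dx":0,"dy":-0.1,"dz":4.3,"wx":0,"wy":0,"wz":0,"claw":100},{"dx":0,"dy":0,"dz":4.3,"wx":0,"wy":0,"wz":0,"claw":100},{"dx":0,"dy":0,"dz":4,"wx":0,"wy":0,"wz":0,"claw":100},{"dx":0,"dy":0,"dz":0,"wx":0,"wy":0,"wz":0,"claw":100},{"dx":0,"dy":0,"dz":0,"wx":0,"wy":0,"wz":0,"claw":100}]'
python3 -m handwheel '[{"dx":0,"dy":0,"dz":0,"wx":0,"wy":0,"wz":0,"claw":65},{"dx":0,"dy":0,"dz":0,"wx":0,"wy":0,"wz":0,"claw":55},{"dx":0,"dy":0,"dz":0,"wx":0,"wy":0,"wz":0,"claw":45},{"dx":0,"dy":0,"dz":0,"wx":0,"wy":0,"wz":0,"claw":30},{"dx":0,"dy":0,"dz":0,"wx":0,"wy":0,"wz":0,"claw":20},{"dx":0,"dy":0,"dz":0,"wx":0,"wy":0,"wz":0,"claw":0},{"dx":0,"dy":0,"dz":0,"wx":0,"wy":0,"wz":0,"claw":0},{"dx":0,"dy":0,"dz":0,"wx":0,"wy":0,"wz":0,"claw":0}]' 60
```

```text
clock: 17.3
position: [0.4562, 0.1631, 0.0255]
tool_rot: [3.141, -0.0, 1.57]
force: [-0.2, 0.4, 1.1]
grip_width: 0.0856
finger_force: 0.0
clock: 18.3
position: [0.4564, 0.1628, 0.0252]
tool_rot: [3.14, -0.0, 1.57]
force: [-1.4, -1.6, 16.4]
grip_width: 0.0386
finger_force: 58.2
```

```bash
python3 -m handwheel '[{"dx":0,"dy":0,"dz":-2,"wx":0,"wy":0,"wz":0,"claw":0},{"dx":-2,"dy":0,"dz":-4,"wx":0,"wy":0,"wz":0,"claw":0},{"dx":-4,"dy":0,"dz":0,"wx":0,"wy":0,"wz":0,"claw":0},{"dx":-4,"dy":4,"dz":0,"wx":0,"wy":0,"wz":0,"claw":0},{"dx":0,"dy":4,"dz":0,"wx":0,"wy":0,"wz":0,"claw":0},{"dx":0,"dy":4,"dz":0,"wx":0,"wy":0,"wz":0,"claw":0},{"dx":0,"dy":4,"dz":0,"wx":0,"wy":0,"wz":0,"claw":0},{"dx":0,"dy":0,"dz":0,"wx":0,"wy":0,"wz":0,"claw":0}]'
python3 -m handwheel '[{"dx":0,"dy":0,"dz":0,"wx":0,"wy":0,"wz":0,"claw":0},{"dx":0,"dy":0,"dz":0,"wx":0,"wy":0,"wz":0,"claw":0}]'
python3 chk.py c 0.06
```

```text
clock: 19.3
position: [0.6173, 0.0623, 0.0838]
tool_rot: [3.141, -0.0, 1.569]
force: [-1.5, 0.4, -5.7]
grip_width: 0.0388
finger_force: 62.8
clock: 19.55
position: [0.6149, 0.0626, 0.0843]
tool_rot: [-3.141, 0.0, 1.57]
force: [0.1, 0.4, -5.2]
grip_width: 0.0386
finger_force: 62.8
[0.6149 0.0626 0.0843] 0.0386
side 0.66 [0.6139 0.0618] 556 626
  pad 0.72 [0.6106 0.1397]
  pad 0.49 [0.5973 0.0043]
  pad 0.74 [0.6082 0.133 ]
wrist 0.94 [0.6151 0.0628] 12391 13312
  pad 0.78 [0.617  0.0717]
  pad 0.77 [0.6124 0.1427]
  pad 0.63 [ 0.6167 -0.0597]
```

```bash
python3 -m handwheel '[{"dx":0,"dy":0.2,"dz":2.5,"wx":0,"wy":0,"wz":0,"claw":0},{"dx":0,"dy":0,"dz":1.4,"wx":0,"wy":0,"wz":0,"claw":0},{"dx":0,"dy":0,"dz":0.2,"wx":0,"wy":0,"wz":0,"claw":0},{"dx":0,"dy":0,"dz":0.1,"wx":0,"wy":0,"wz":0,"claw":0},{"dx":0,"dy":0,"dz":0.1,"wx":0,"wy":0,"wz":0,"claw":0},{"dx":0,"dy":0,"dz":0.1,"wx":0,"wy":0,"wz":0,"claw":0},{"dx":0,"dy":0,"dz":0,"wx":0,"wy":0,"wz":0,"claw":0},{"dx":0,"dy":0,"dz":0,"wx":0,"wy":0,"wz":0,"claw":0}]'
```

```text
clock: 21.0
position: [0.6177, 0.0625, 0.0404]
tool_rot: [3.142, 0.0, 1.57]
force: [-0.6, 0.4, -4.7]
grip_width: 0.0388
finger_force: 62.7
```

```bash
python3 -m handwheel '[{"dx":0,"dy":0,"dz":0.1,"wx":0,"wy":0,"wz":0,"claw":0},{"dx":0,"dy":0,"dz":0,"wx":0,"wy":0,"wz":0,"claw":0},{"dx":0,"dy":0,"dz":0,"wx":0,"wy":0,"wz":0,"claw":0}]'
```

```text
clock: 21.38
position: [0.6178, 0.0625, 0.0403]
tool_rot: [3.141, 0.0, 1.57]
force: [-5.2, -2.0, 13.3]
grip_width: 0.0387
finger_force: 64.9
```

```bash
python3 -m handwheel '[{"dx":0,"dy":0,"dz":0,"wx":0,"wy":0,"wz":0,"claw":55},{"dx":0,"dy":0,"dz":0,"wx":0,"wy":0,"wz":0,"claw":70},{"dx":0,"dy":0,"dz":0,"wx":0,"wy":0,"wz":0,"claw":85},{"dx":0,"dy":0,"dz":0,"wx":0,"wy":0,"wz":0,"claw":100},{"dx":0,"dy":0,"dz":0,"wx":0,"wy":0,"wz":0,"claw":100},{"dx":0,"dy":0,"dz":-2,"wx":0,"wy":0,"wz":0,"claw":100},{"dx":0,"dy":0,"dz":-4.5,"wx":0,"wy":0,"wz":0,"claw":100},{"dx":0,"dy":0,"dz":-4.5,"wx":0,"wy":0,"wz":0,"claw":100}]'
python3 -m handwheel '[{"dx":0,"dy":-4,"dz":0,"wx":0,"wy":0,"wz":0,"claw":100},{"dx":4.5,"dy":-2,"dz":0,"wx":0,"wy":0,"wz":0,"claw":100},{"dx":4.6,"dy":-2,"dz":0,"wx":0,"wy":0,"wz":0,"claw":100},{"dx":4.6,"dy":-2,"dz":0,"wx":0,"wy":0,"wz":0,"claw":100},{"dx":4.6,"dy":-2,"dz":0,"wx":0,"wy":0,"wz":0,"claw":100},{"dx":4.6,"dy":-2,"dz":0,"wx":0,"wy":0,"wz":0,"claw":100},{"dx":4.6,"dy":-2,"dz":0,"wx":0,"wy":0,"wz":0,"claw":100},{"dx":0,"dy":0,"dz":0,"wx":0,"wy":0,"wz":0,"claw":100}]'
python3 -m handwheel '[{"dx":0,"dy":0,"dz":0,"wx":0,"wy":0,"wz":0,"claw":100},{"dx":0,"dy":0,"dz":0,"wx":0,"wy":0,"wz":0,"claw":100}]'
python3 chk.py b 0
```

```text
clock: 22.38
position: [0.6176, 0.0627, 0.1519]
tool_rot: [3.141, -0.0, 1.57]
force: [0.2, -1.1, 0.4]
grip_width: 0.0851
finger_force: 0.0
clock: 23.38
position: [0.4558, 0.3417, 0.1508]
tool_rot: [3.141, -0.002, 1.575]
force: [1.6, -0.6, 0.0]
grip_width: 0.0853
finger_force: 0.0
clock: 23.62
position: [0.4587, 0.3365, 0.1497]
tool_rot: [3.141, 0.0, 1.568]
force: [-0.1, 0.1, -0.3]
grip_width: 0.0851
finger_force: 0.0
[0.4587 0.3365 0.1497] 0.0851
side 0.57 [0.4561 0.3379] 464 493
  pad 0.5 [0.5943 0.0721]
  pad 0.44 [ 0.6073 -0.07  ]
top 0.48 [0.4606 0.3337] 128 172
  pad 0.81 [ 0.6186 -0.0069]
  pad 0.75 [ 0.6084 -0.0741]
  pad 0.68 [0.6105 0.1305]
  pad 0.58 [0.6064 0.0635]
wrist 0.97 [0.4565 0.3373] 1250 1361
```

```bash
python3 -m handwheel '[{"dx":0.05,"dy":-0.2,"dz":4.3,"wx":0,"wy":0,"wz":0,"claw":100},{"dx":0,"dy":0,"dz":4.3,"wx":0,"wy":0,"wz":0,"claw":100},{"dx":0,"dy":0,"dz":3,"wx":0,"wy":0,"wz":0,"claw":100},{"dx":0,"dy":0,"dz":1.8,"wx":0,"wy":0,"wz":0,"claw":100},{"dx":0,"dy":0,"dz":0,"wx":0,"wy":0,"wz":0,"claw":100},{"dx":0,"dy":0,"dz":0,"wx":0,"wy":0,"wz":0,"claw":100}]'
python3 -m handwheel '[{"dx":0,"dy":0,"dz":0,"wx":0,"wy":0,"wz":0,"claw":60},{"dx":0,"dy":0,"dz":0,"wx":0,"wy":0,"wz":0,"claw":50},{"dx":0,"dy":0,"dz":0,"wx":0,"wy":0,"wz":0,"claw":40},{"dx":0,"dy":0,"dz":0,"wx":0,"wy":0,"wz":0,"claw":30},{"dx":0,"dy":0,"dz":0,"wx":0,"wy":0,"wz":0,"claw":20},{"dx":0,"dy":0,"dz":0,"wx":0,"wy":0,"wz":0,"claw":0},{"dx":0,"dy":0,"dz":0,"wx":0,"wy":0,"wz":0,"claw":0},{"dx":0,"dy":0,"dz":0,"wx":0,"wy":0,"wz":0,"claw":0}]' 50
```

```text
clock: 24.82
position: [0.4564, 0.3387, 0.0164]
tool_rot: [3.141, -0.001, 1.57]
force: [-0.3, -0.5, 0.9]
grip_width: 0.0857
finger_force: 0.0
clock: 25.82
position: [0.4561, 0.3383, 0.0156]
tool_rot: [3.141, -0.0, 1.57]
force: [-0.9, -1.5, 5.6]
grip_width: 0.0245
finger_force: 48.7
```

```bash
python3 -m handwheel '[{"dx":0,"dy":0,"dz":-2,"wx":0,"wy":0,"wz":0,"claw":0},{"dx":0,"dy":0,"dz":-4,"wx":0,"wy":0,"wz":0,"claw":0},{"dx":-4.5,"dy":0,"dz":-3,"wx":0,"wy":0,"wz":0,"claw":0},{"dx":-5,"dy":0,"dz":0,"wx":0,"wy":0,"wz":0,"claw":0},{"dx":-5,"dy":0,"dz":0,"wx":0,"wy":0,"wz":0,"claw":0},{"dx":-5,"dy":0,"dz":0,"wx":0,"wy":0,"wz":0,"claw":0},{"dx":-5,"dy":0,"dz":0,"wx":0,"wy":0,"wz":0,"claw":0},{"dx":-5,"dy":0,"dz":0,"wx":0,"wy":0,"wz":0,"claw":0}]'
python3 -m handwheel '[{"dx":-5,"dy":2,"dz":0,"wx":0,"wy":0,"wz":0,"claw":0},{"dx":0,"dy":4.7,"dz":0,"wx":0,"wy":0,"wz":0,"claw":0},{"dx":0,"dy":4.7,"dz":0,"wx":0,"wy":0,"wz":0,"claw":0},{"dx":0,"dy":4.7,"dz":0,"wx":0,"wy":0,"wz":0,"claw":0},{"dx":0,"dy":0,"dz":0,"wx":0,"wy":0,"wz":0,"claw":0},{"dx":0,"dy":0,"dz":0,"wx":0,"wy":0,"wz":0,"claw":0},{"dx":0,"dy":0,"dz":0,"wx":0,"wy":0,"wz":0,"claw":0}]'
python3 chk.py b 0.09
```

```text
clock: 26.82
position: [0.4556, 0.0417, 0.1064]
tool_rot: [3.141, 0.0, 1.57]
force: [0.9, -0.8, -1.4]
grip_width: 0.025
finger_force: 49.4
clock: 27.7
position: [0.6159, -0.007, 0.1059]
tool_rot: [-3.141, 0.0, 1.57]
force: [0.6, 0.5, -1.4]
grip_width: 0.0245
finger_force: 49.6
[ 0.6159 -0.007   0.1059] 0.0245
side 0.6 [ 0.6148 -0.0024] 247 270
  pad 0.61 [ 0.6082 -0.0704]
  pad 0.55 [0.6132 0.139 ]
  pad 0.42 [0.5991 0.0743]
  pad 0.58 [0.6215 0.1998]
  pad 0.51 [0.6123 0.1295]
  pad 0.44 [0.6077 0.0635]
wrist 0.58 [ 0.6161 -0.0073] 5577 5998
  pad 0.84 [0.6112 0.0794]
  pad 0.83 [ 0.6165 -0.0061]
```

Contact expected at TCP z ≈ 0.0306; descend 7.5 cm.

```bash
python3 -m handwheel '[{"dx":0.05,"dy":0.13,"dz":3,"wx":0,"wy":0,"wz":0,"claw":0},{"dx":0,"dy":0,"dz":2.8,"wx":0,"wy":0,"wz":0,"claw":0},{"dx":0,"dy":0,"dz":1.2,"wx":0,"wy":0,"wz":0,"claw":0},{"dx":0,"dy":0,"dz":0.2,"wx":0,"wy":0,"wz":0,"claw":0},{"dx":0,"dy":0,"dz":0.1,"wx":0,"wy":0,"wz":0,"claw":0},{"dx":0,"dy":0,"dz":0.1,"wx":0,"wy":0,"wz":0,"claw":0},{"dx":0,"dy":0,"dz":0,"wx":0,"wy":0,"wz":0,"claw":0},{"dx":0,"dy":0,"dz":0,"wx":0,"wy":0,"wz":0,"claw":0}]'
```

```text
clock: 29.15
position: [0.618, -0.0065, 0.0316]
tool_rot: [3.141, 0.0, 1.57]
force: [-0.4, -0.5, -2.0]
grip_width: 0.0243
finger_force: 49.6
```

```bash
python3 -m handwheel '[{"dx":0,"dy":0,"dz":0.1,"wx":0,"wy":0,"wz":0,"claw":0},{"dx":0,"dy":0,"dz":0.05,"wx":0,"wy":0,"wz":0,"claw":0},{"dx":0,"dy":0,"dz":0,"wx":0,"wy":0,"wz":0,"claw":0},{"dx":0,"dy":0,"dz":0,"wx":0,"wy":0,"wz":0,"claw":0}]'
```

```text
clock: 29.65
position: [0.6181, -0.0065, 0.0307]
tool_rot: [3.141, 0.0, 1.57]
force: [-5.3, -0.2, 16.4]
grip_width: 0.0249
finger_force: 51.7
```

Contact made. Release, rise, and move off towards the robot so the cameras see clearly.

```bash
python3 -m handwheel '[{"dx":0,"dy":0,"dz":0,"wx":0,"wy":0,"wz":0,"claw":40},{"dx":0,"dy":0,"dz":0,"wx":0,"wy":0,"wz":0,"claw":55},{"dx":0,"dy":0,"dz":0,"wx":0,"wy":0,"wz":0,"claw":80},{"dx":0,"dy":0,"dz":0,"wx":0,"wy":0,"wz":0,"claw":100},{"dx":0,"dy":0,"dz":0,"wx":0,"wy":0,"wz":0,"claw":100},{"dx":0,"dy":0,"dz":-2,"wx":0,"wy":0,"wz":0,"claw":100},{"dx":0,"dy":0,"dz":-4.5,"wx":0,"wy":0,"wz":0,"claw":100},{"dx":0,"dy":0,"dz":-5,"wx":0,"wy":0,"wz":0,"claw":100}]'
python3 -m handwheel '[{"dx":0,"dy":0,"dz":-5,"wx":0,"wy":0,"wz":0,"claw":100},{"dx":-4,"dy":-2,"dz":-4,"wx":0,"wy":0,"wz":0,"claw":100},{"dx":-5,"dy":-2,"dz":0,"wx":0,"wy":0,"wz":0,"claw":100},{"dx":-5,"dy":-2,"dz":0,"wx":0,"wy":0,"wz":0,"claw":100},{"dx":-5,"dy":-2,"dz":0,"wx":0,"wy":0,"wz":0,"claw":100},{"dx":-5,"dy":-2,"dz":0,"wx":0,"wy":0,"wz":0,"claw":100},{"dx":0,"dy":0,"dz":0,"wx":0,"wy":0,"wz":0,"claw":100},{"dx":0,"dy":0,"dz":0,"wx":0,"wy":0,"wz":0,"claw":100}]'
python3 - <<'E'
from h import *
T=dict(a=(.6175,-.0758),b=(.618,-.0065),c=(.6178,.0625),d=(.6169,.1326)); I=[]
pads={"top":[(.6194,-.0771),(.6184,-.0071),(.6187,.0621),(.6175,.1328)]}
for c in("top","side"):
    f=optics.grab_frame(c); L=optics.masks_of("standard_a",c)
    for k in D:
        e=cen(cyl(f,*T[k],*D[k],.015))
        if not L: continue
        m=min(L,key=lambda m:np.hypot(*(mcen(m)-e))); print(c,k,np.round(fit([(f,mcen(m))],*D[k],T[k],.015)[0],4),"expected",T[k],round(m["p"],2))
    u=proj(f,[[.617,.03,.03]])[0].astype(int); im=f["frame"][max(u[1]-60,0):u[1]+60,u[0]-90:u[0]+90]
    I.append(cv2.resize(im,None,fx=4,fy=4,interpolation=cv2.INTER_CUBIC)[:300*2]); cv2.imwrite(f"pics/end_{c}.png",I[-1])
E
```

```text
clock: 30.65
position: [0.6176, -0.0064, 0.1472]
tool_rot: [-3.141, -0.0, 1.57]
force: [0.4, -0.7, -0.1]
grip_width: 0.085
finger_force: 0.0
clock: 31.65
position: [0.5178, -0.2459, 0.2358]
tool_rot: [3.141, 0.0, 1.57]
force: [0.5, 0.1, -0.3]
grip_width: 0.0854
finger_force: 0.0
top a [ 0.6197 -0.0766] expected (0.6175, -0.0758) 0.83
top b [0.6226 0.0627] expected (0.618, -0.0065) 0.77
top c [0.6207 0.0626] expected (0.6178, 0.0625) 0.77
top d [0.6196 0.1333] expected (0.6169, 0.1326) 0.77
side a [ 0.6151 -0.0903] expected (0.6175, -0.0758) 0.51
side b [ 0.6197 -0.0382] expected (0.618, -0.0065) 0.49
side c [0.6138 0.038 ] expected (0.6178, 0.0625) 0.85
side d [0.6157 0.1315] expected (0.6169, 0.1326) 0.57
```

View pics/end_top.png

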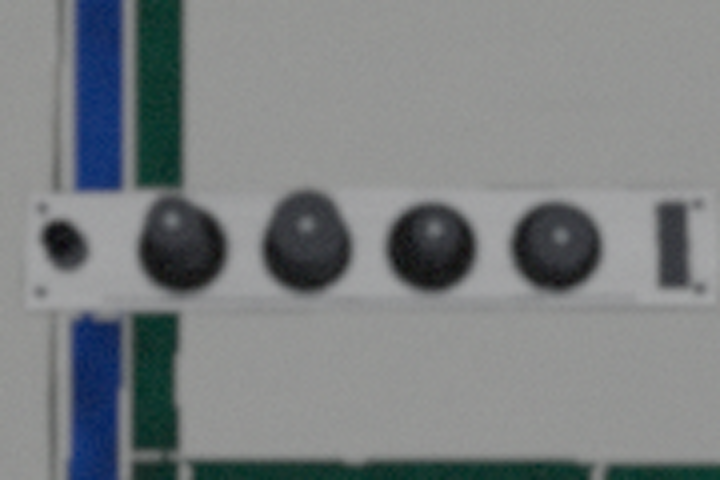

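View pics/end_side.png

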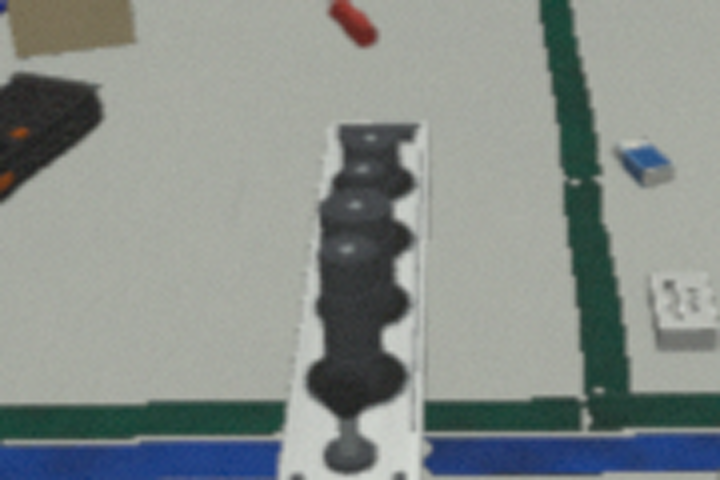

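The top crop shows d (180,247), c (307,245), b (432,246) and a (556,246) upright, centred on their pads, tallest next to the post (65,245). The side crop shows the same descending row.

```bash
python3 -c "
from workcell import job_done
print(job_done())"
```

```text
the job is handed in; nothing more can be done
None
```

The job is handed in: the four standards stand upright on their pads in order of height, d, c, b, a away from the ball-topped post, with the final pictures showing each within a few millimetres of its pad's centre.

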